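# Shift the lathe's speed selector through its zigzag gate

## Task

Change the lathe to fast: take the selector with the red knob from the slow slot (white dot), guide it along the zigzag gate, and leave it fully home in the fast slot, the one at the green dot, then let go. Leave the selector with the black knob where it is.

Things in the scene. Friction and masses are not known exactly. Their poses are not given: they have to be found in the camera images.
- red_knob (a point): Centre of the red round knob, 30 mm wide, from 74 to 107 mm above the bench (this point: 91 mm), on an upright 12 mm steel shaft in the zigzag opening of red_gate. It starts in the slow slot, within 12 mm of its centre. It slides level in x and y (1.5 N friction an axis), never tilts or turns, has 8 mm play to each side in a lane and stays where it is left. Axes as red_gate.
- red_gate: Gate box fixed to the bench, 124 (x) by 152 (y) mm, its blue plate's top 50 mm up. Origin: centre of underside, z up; yaw within 0.35 rad of the world. Dark zigzag opening: three 28 mm wide lanes along x, from x = -41 to +41 mm, centred on y = +40, 0, -40 mm, with 12 mm walls between. Slow slot: (-27, +40) mm, white dot on its -x side; fast slot: (+27, -40) mm, green dot on its +x side.
- red_fast_slot (a point): Centre of the red selector's fast slot, on the plate's top, 50 mm up; axes as red_gate. The shaft stops 8 mm beyond it in +x. The way there, in red_gate's x, y (mm): (-27,40) slow, (27,40), (27,0), (-27,0), (-27,-40), (27,-40) fast. The only passages through the walls between lanes are 28 mm wide: at x = +27 between lanes +40 and 0, at x = -27 between lanes 0 and -40.
- black_knob (a point): Centre of the knob, 91 mm above the bench, of a second, equal selector that differs only in its black knob and stands beside the red one, to its left or right, turned by another angle. A bystander: leave it alone.

How it is judged:
By the outcome, as a careful person would: the job done as asked, in the order asked, and still so for the second after the job is handed in, with the robot touching nothing.
It also fails if it takes over 40 s, if anything falls off the work surface, if the arm or the gripper's body presses on something with over 40 N, if the wrist force passes 120 N, or if a joint passes its speed limit or range.

## Robot

A 6-joint arm with a two-finger parallel gripper is mounted at the origin on a cart in front of the work surface, level with it; the furniture and walls round the work are solid. World frame = base frame: x ahead of the robot, y to its left, z up, the work surface at z = 0. Lengths are in m, angles in degrees, forces in N, time in s.
With the tool pointing down it reaches from about 0.325 to 0.9 m from the base axis. Payload 3.5 kg.
Tool frame: the origin (TCP) lies between the finger pads; the fingertips stand 8 mm ahead of it and the grasp point (between the pads) lies 11 mm behind it; z points along the fingers, y is the line along which they close (so a half turn about z gives the same grasp; the last joint's range is limited). The gripper opens to 85 mm and grips with 20 to 120 N. Pads are 22 mm wide; open, the fingers measure 114 mm over their backs; the gripper's body (76 mm by 85 mm) begins 54 mm behind the grasp point. The pads swing forward as they close: fully open they stand 13 mm farther back than shut.
Start: joints at [59.794, 15.837, -1.513, 72.651, 0, 84.076], TCP at [0.257, 0.57, 0.239] pointing down, gripper open.
Joint ranges: [-178.77, 178.77], [-48.84, 107.48], [-61.69, 71.31], [-111.58, 123.2], [-90, 87.43], [-180, 180]. Speed limits (degrees/s): [147.25, 147.25, 180, 180, 180, 180].

## Interface

Orientations are given as [roll, pitch, yaw] about the fixed x, y, z axes, in that order (R = Rz(yaw) Ry(pitch) Rx(roll)).
In Python, from station import robot, optics gives the robot as it stands.
- The arm moves only by the tool drive_tool, never from a script. Its argument "deltas" is a list of rows, each an object of numbers: "hand": the gripper command: -1 is fully open, 1 is shut, values between are in proportion; "x", "y", "z": the shift along the tool's x, y, z in m; "wx", "wy", "wz": the turn, a rotation vector about the tool's x, y, z in rad. A call has exactly 8 rows; each row is the pose to reach, as a shift and turn from the pose commanded when the call began, along the tool's axes at that moment; what a row does not reach only later rows make up. A row lasts 1/8 s, in which the tool goes at most 62.5 mm and 10.7 degrees, less where a joint would pass 70% of its speed; a pose out of reach is approached as far as the arm can. A call with a gripper value outside its range is refused whole. The fingers move at their own pace and stop on an object; the grip force is fixed at half the most. Time passes only in rows, so rows that repeat a pose let the fingers close, or fill a call up. It gives the time, the measured TCP pose, the force, the opening and the grip force at its end, in the units of the state.
- robot.read_state(): the state, without advancing time (a new reading comes with each control period).
- optics.snapshot(name): name is "scene" or "top" or "wrist"; returns a dict with "frame" (420x560x3 uint8, red, green, blue), "intrinsics" (3x3 intrinsics, pixels), "distortion" ([k1, k2, p1, p2, k3] as OpenCV has them; the pictures are not rectified), "view" (4x4, takes a point from world to camera coordinates). Camera axes: x right, y down, z forward; pixel columns grow to the right and rows downward; lengths in m; the calibration is good to about 2 mm. A picture is of the moment at which its call begins. There is no depth.
- robot.sign_off(): hands the job in; it is judged then, once.
The state is a dict: "time_s": time; "joint_pos": joint angles; "qvel": joint speeds; "joint_torque": joint torques, N m; "eef_pos": TCP position; "tool_rot": TCP orientation; "force": force on the tool from outside, world axes, zero at the start; "wrist_torque": the same for the moment, N m; "opening": finger opening in m; "grip_force": force on a finger pad.
Only numpy, scipy, OpenCV 4.12 (cv2) and the standard library are available. Lean on these libraries where they do the work, as an engineer would, in place of code of your own. Each camera call takes 0.05 s, during which the arm holds its last target. There are 200 camera calls.

## Working session

There is one attempt and no reset: what is moved stays moved. The work goes in short steps, Python scripts to look and compute and a tool call to move; the robot and the scene stay as the last step left them, time stands still between calls to the robot, and variables do not carry over. Pictures are saved under pics/ and viewed, at most 10 in all, crops included, and the job is handed in when it is done.

Besides the shell and the picture viewer there is one more tool, called after "Emit:" as name(argument=value, ...) on one line, values as JSON. drive_tool: Moves the arm, as the interface text tells. Its arguments: {"type":"object","properties":{"deltas":{"type":"array","items":{"type":"object","properties":{"hand":{"type":"number"},"x":{"type":"number"},"y":{"type":"number"},"z":{"type":"number"},"wx":{"type":"number"},"wy":{"type":"number"},"wz":{"type":"number"}}}}},"required":["deltas"]}

```bash
mkdir -p pics
python3 - <<'E'
from station import robot, optics
import cv2,numpy as np
for n in ["top","scene"]:
    s=optics.snapshot(n); cv2.imwrite(f"pics/{n}0.png",s["frame"][:,:,::-1]); print(n,s["intrinsics"],s["distortion"],np.round(s["view"],3))
st=robot.read_state();print(st)
E
```

```text
top [[442.3823829    0.         273.31390958]
 [  0.         442.3823829  204.54336942]
 [  0.           0.           1.        ]] [-0.0188882  0.         0.         0.         0.       ] [[ 0.042 -0.999 -0.     0.03 ]
 [-0.977 -0.042 -0.208  0.498]
 [ 0.208  0.009 -0.978  1.098]
 [ 0.     0.     0.     1.   ]]
scene [[493.25601645   0.         277.37699431]
 [  0.         493.25601645 213.61730592]
 [  0.           0.           1.        ]] [-0.17153961  0.          0.          0.          0.        ] [[ 0.753 -0.658  0.008 -0.342]
 [-0.278 -0.33  -0.902  0.243]
 [ 0.597  0.677 -0.431  0.789]
 [ 0.     0.     0.     1.   ]]
{'time_s': 0.1, 'joint_pos': array([ 5.97947656e+01,  1.58793390e+01, -1.58908726e+00,  7.26507322e+01,
       -1.48136964e-03,  8.40735361e+01]), 'qvel': array([-0.0329303 , -0.08597459,  0.21390821,  0.01905715, -0.00078076,
        0.00610556]), 'joint_torque': array([-1.93910364e-05, -4.46707749e+01,  2.96128929e+01,  8.44813156e-03,
       -1.53948290e-04,  2.74372567e-06]), 'eef_pos': array([0.25667685, 0.56911317, 0.23821993]), 'tool_rot': array([-1.79881326e+02, -1.08298805e-02,  1.55721220e+02]), 'force': array([ 0.12073703, -1.02021027, -0.07316179]), 'wrist_torque': array([0.01943391, 0.0095267 , 0.04059194]), 'grip_force': 0.0, 'opening': 0.08533836630097566}
```

View pics/top0.png

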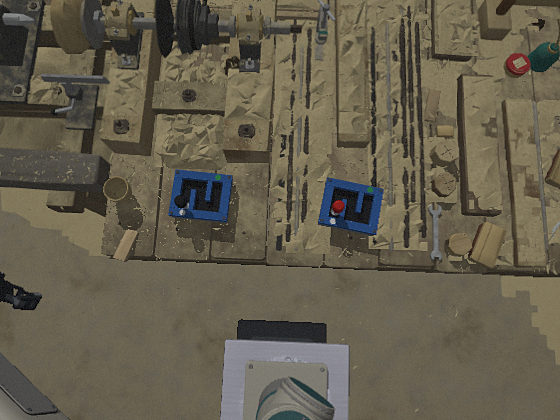

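View pics/scene0.png

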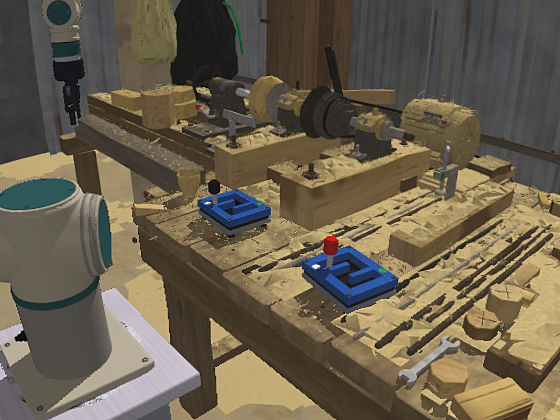

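The top view shows the red gate at about (351,206), red knob (338,207), white dot (332,221) and green dot (370,189). The black selector is to the left at (203,196). I'll localise these next.

```bash
cat > h.py <<'E'
from station import robot, optics
import cv2,numpy as np
from scipy.optimize import least_squares
def snap(n,f=None):
    s=optics.snapshot(n)
    if f: cv2.imwrite(f"pics/{f}.png",s["frame"][:,:,::-1])
    return s
def ray(s,px,z):
    p=cv2.undistortPoints(np.array(px,float).reshape(-1,1,2),s["intrinsics"],np.array(s["distortion"]))[:,0]
    V=np.array(s["view"]);R=V[:3,:3];c=-R.T@V[:3,3]
    d=np.c_[p,np.ones(len(p))]@R
    return c+d*((z-c[2])/d[:,2])[:,None]
def proj(s,P):
    V=np.array(s["view"]);r=cv2.Rodrigues(V[:3,:3])[0]
    return cv2.projectPoints(np.array(P,float),r,V[:3,3],s["intrinsics"],np.array(s["distortion"]))[0][:,0]
def blobs(s,box=None):
    f=s["frame"].astype(int);r,g,b=f[...,0],f[...,1],f[...,2]
    return dict(red=(r>130)&(g<70)&(b<70),blue=(b>90)&(b>1.6*r)&(b>1.3*g),green=(g>80)&(g>1.5*r)&(g>1.3*b),white=(r>170)&(g>170)&(b>170))
def cen(m,box):
    x0,x1,y0,y1=box; v,u=np.nonzero(m[y0:y1,x0:x1]); return np.array([u.mean()+x0,v.mean()+y0]),len(u)
E
python3 - <<'E'
from h import *
s=snap("top");B=blobs(s);box=(312,392,172,240)
for k,z in [("red",.1),("green",.05),("white",.05),("blue",.05)]:
    c,n=cen(B[k],box);print(k,c,n,ray(s,[c],z))
print(ray(s,[[323,180],[382,188],[377,235],[319,227]],.05))
print(ray(s,[[181,201],[203,196]],.09))
E
```

```text
red [338.14814815 204.22222222] 54 [[ 0.4943013  -0.11065366  0.1       ]]
green [369.75 189.25] 20 [[ 0.54905986 -0.20024737  0.05      ]]
white [332.375 221.5  ] 8 [[ 0.45896282 -0.1033138   0.05      ]]
blue [351.56124722 203.98515219] 1347 [[ 0.50741065 -0.15265826  0.05      ]]
[[ 0.56894967 -0.07697227  0.05      ]
 [ 0.55382858 -0.23250273  0.05      ]
 [ 0.4285964  -0.21856239  0.05      ]
 [ 0.44311857 -0.06905317  0.05      ]]
[[0.48800718 0.28354789 0.09      ]
 [0.50325749 0.22908409 0.09      ]]
```

Emit:
drive_tool(deltas=[{"x": -0.02,"y": -0.02,"z": -0.01,"wz": 0.05,"hand": -1},{"x": -0.06,"y": -0.065,"z": -0.02,"wz": 0.15,"hand": -1},{"x": -0.1,"y": -0.11,"z": -0.02,"wz": 0.3,"hand": -1},{"x": -0.14,"y": -0.155,"z": -0.02,"wz": 0.45,"hand": -1},{"x": -0.18,"y": -0.2,"z": -0.02,"wz": 0.6,"hand": -1},{"x": -0.22,"y": -0.245,"z": -0.02,"wz": 0.75,"hand": -1},{"x": -0.26,"y": -0.29,"z": -0.02,"wz": 0.9,"hand": -1},{"x": -0.3,"y": -0.335,"z": -0.02,"wz": 1.05,"hand": -1}])

```text
$.deltas[0]: bad value
```

Emit:
drive_tool(deltas=[{"x": -0.02,"y": -0.02,"z": -0.01,"wx": 0,"wy": 0,"wz": 0.05,"hand": -1},{"x": -0.06,"y": -0.065,"z": -0.02,"wx": 0,"wy": 0,"wz": 0.15,"hand": -1},{"x": -0.1,"y": -0.11,"z": -0.02,"wx": 0,"wy": 0,"wz": 0.3,"hand": -1},{"x": -0.14,"y": -0.155,"z": -0.02,"wx": 0,"wy": 0,"wz": 0.45,"hand": -1},{"x": -0.18,"y": -0.2,"z": -0.02,"wx": 0,"wy": 0,"wz": 0.6,"hand": -1},{"x": -0.22,"y": -0.245,"z": -0.02,"wx": 0,"wy": 0,"wz": 0.75,"hand": -1},{"x": -0.26,"y": -0.29,"z": -0.02,"wx": 0,"wy": 0,"wz": 0.9,"hand": -1},{"x": -0.3,"y": -0.335,"z": -0.02,"wx": 0,"wy": 0,"wz": 1.05,"hand": -1}])

```text
time_s: 1.15
eef_pos: [0.3928, 0.1391, 0.2593]
tool_rot: [180.0, -0.0, 95.3]
force: [1.8, 0.2, 1.1]
opening: 0.0853
grip_force: 0.0
```

Emit:
drive_tool(deltas=[{"x": -0.045,"y": 0.01,"z": 0,"wx": 0,"wy": 0,"wz": 0.04,"hand": -1},{"x": -0.09,"y": 0.02,"z": 0,"wx": 0,"wy": 0,"wz": 0.08,"hand": -1},{"x": -0.135,"y": 0.03,"z": 0,"wx": 0,"wy": 0,"wz": 0.12,"hand": -1},{"x": -0.18,"y": 0.04,"z": 0,"wx": 0,"wy": 0,"wz": 0.16,"hand": -1},{"x": -0.225,"y": 0.05,"z": 0,"wx": 0,"wy": 0,"wz": 0.19,"hand": -1},{"x": -0.268,"y": 0.052,"z": 0,"wx": 0,"wy": 0,"wz": 0.19,"hand": -1},{"x": -0.268,"y": 0.052,"z": 0,"wx": 0,"wy": 0,"wz": 0.19,"hand": -1},{"x": -0.268,"y": 0.052,"z": 0,"wx": 0,"wy": 0,"wz": 0.19,"hand": -1}])

```text
time_s: 2.15
eef_pos: [0.4699, -0.1204, 0.259]
tool_rot: [-179.9, -0.0, 84.7]
force: [-0.9, -0.0, -0.3]
opening: 0.0855
grip_force: 0.0
```

Run:
```python
from h import *
s=snap("wrist","w1");print(robot.read_state()["eef_pos"],robot.read_state()["tool_rot"],np.round(s["view"],3))
B=blobs(s)
for k,z in [("red",.1),("green",.05),("white",.05),("blue",.05)]:
    c,n=cen(B[k],(0,560,0,420));print(k,c,n,ray(s,[c],z))
```

```text
[ 0.46991542 -0.11995064  0.25901872] [-1.79947039e+02 -3.45399198e-02  8.47041358e+01] [[ 0.996 -0.094 -0.002 -0.479]
 [-0.089 -0.948  0.305 -0.118]
 [-0.03  -0.303 -0.952  0.376]
 [ 0.     0.     0.     1.   ]]
red [302.42621145 183.02312775] 908 [[ 0.49309741 -0.11231551  0.1       ]]
green [360.37956204 252.45985401] 137 [[ 0.54954317 -0.20240792  0.05      ]]
white [196.11407104 275.37636612] 1464 [[ 0.37773729 -0.21255829  0.05      ]]
blue [316.14009532 205.14549051] 11121 [[ 0.50749503 -0.14767869  0.05      ]]
```

View pics/w1.png

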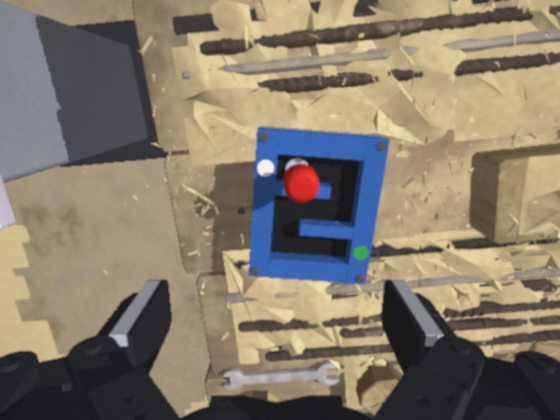

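The wrist view shows the red gate clearly: white dot at (265,168), green dot at (360,253), red knob at (301,183). The shaft is in the slow lane. I'll enlarge it to get the corner points.

Run:
```python
from h import *
f=cv2.imread("pics/w1.png")[115:295,235:400]
cv2.imwrite("pics/w1c.png",cv2.resize(f,None,fx=3.3,fy=3.3,interpolation=cv2.INTER_CUBIC))
```

```text
(no output)
```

View pics/w1c.png

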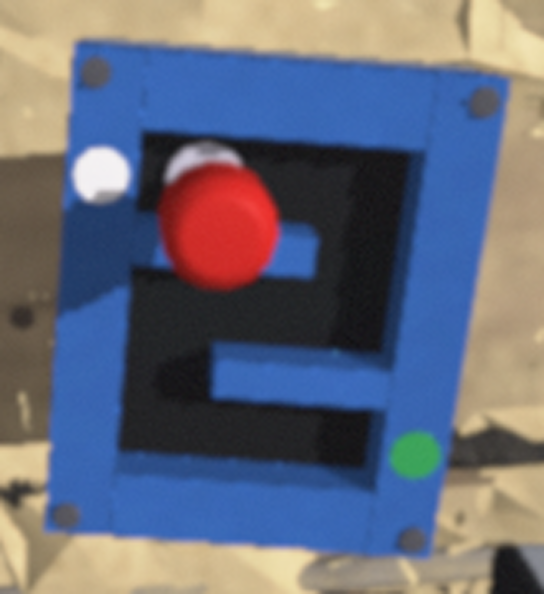

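```bash
cat > fit.py <<'E'
from h import *
s=snap("wrist")
c=np.array([[78,42],[508,80],[430,555],[46,530],[143,131],[424,150],[101,174],[415,455]])/3.3-.35+[235,115]
W=ray(s,c,.05)[:,:2]
G=np.array([[-62,76],[62,76],[62,-76],[-62,-76],[-41,54],[41,54]])/1e3
def tf(p,G): 
    R=np.array([[np.cos(p[2]),-np.sin(p[2])],[np.sin(p[2]),np.cos(p[2])]]);return G@R.T+p[:2]
r=least_squares(lambda p:(tf(p,G)-W[:6]).ravel(),[.5,-.15,-.1],loss="soft_l1",f_scale=.002)
p=r.x;print("gate",p[:2],np.degrees(p[2]));print(np.round(1e3*(tf(p,G)-W[:6]),1))
inv=lambda q:(np.array(q)-p[:2])@np.array([[np.cos(p[2]),-np.sin(p[2])],[np.sin(p[2]),np.cos(p[2])]])
print("dots",inv(W[6:])*1e3, "mid",W[6:].mean(0))
# knob: project cylinder silhouette centroid vs blob centroid
m=blobs(s)["red"];c0,_=cen(m,(240,360,130,240))
a=np.linspace(0,2*np.pi,40)
def pc(k):
    P=[[k[0]+.015*np.cos(t),k[1]+.015*np.sin(t),z] for z in(.074,.082,.1,.107) for t in a]
    h=cv2.convexHull(proj(s,P).astype(np.float32));M=cv2.moments(h);return np.array([M["m10"],M["m01"]])/M["m00"],M["m00"]
k=least_squares(lambda k:pc(k)[0]-c0,[.49,-.11],x_scale=.01,diff_step=1e-3).x
print("knob",k,inv(k)*1e3,pc(k),m.sum())
for n,q in dict(slow=(-27,40),c1=(27,40),c2=(27,0),c3=(-27,0),c4=(-27,-40),fast=(27,-40)).items():print(n,np.round(tf(p,np.array([q])/1e3),4))
E
python3 fit.py
```

```text
gate [ 0.50570568 -0.15325267] -9.709583699764158
[[-1.5 -0.1]
 [ 1.4  0.7]
 [ 0.3 -1.3]
 [-0.8 -0.4]
 [-0.3  1. ]
 [ 0.8  0.1]]
dots [[-51.61543071  39.78391184]
 [ 51.61621309 -40.70227172]] mid [ 0.50562862 -0.15370534]
knob [ 0.49330576 -0.11365461] [-18.90067429  36.93953153] (array([302.42337443, 183.49944766]), 1286.5002864317503) 907
slow [[ 0.4858 -0.1093]]
c1 [[ 0.5391 -0.1184]]
c2 [[ 0.5323 -0.1578]]
c3 [[ 0.4791 -0.1487]]
c4 [[ 0.4723 -0.1881]]
fast [[ 0.5256 -0.1972]]
```

Emit:
drive_tool(deltas=[{"x": 0.004,"y": 0.012,"z": 0.02,"wx": 0,"wy": 0,"wz": 0.04,"hand": -1},{"x": 0.0086,"y": 0.0226,"z": 0.05,"wx": 0,"wy": 0,"wz": 0.077,"hand": -1},{"x": 0.0086,"y": 0.0226,"z": 0.09,"wx": 0,"wy": 0,"wz": 0.077,"hand": -1},{"x": 0.0086,"y": 0.0226,"z": 0.13,"wx": 0,"wy": 0,"wz": 0.077,"hand": -1},{"x": 0.0086,"y": 0.0226,"z": 0.16,"wx": 0,"wy": 0,"wz": 0.077,"hand": -1},{"x": 0.0086,"y": 0.0226,"z": 0.177,"wx": 0,"wy": 0,"wz": 0.077,"hand": -1},{"x": 0.0086,"y": 0.0226,"z": 0.177,"wx": 0,"wy": 0,"wz": 0.077,"hand": -1},{"x": 0.0086,"y": 0.0226,"z": 0.177,"wx": 0,"wy": 0,"wz": 0.077,"hand": -1}])

```text
time_s: 3.25
eef_pos: [0.4944, -0.1138, 0.0832]
tool_rot: [179.9, 0.0, 80.3]
force: [-0.5, -0.5, 1.1]
opening: 0.0855
grip_force: 0.0
```

Run:
```python
from h import *
s=snap("wrist","w2");st=robot.read_state();print(st["eef_pos"],st["tool_rot"],st["force"])
```

```text
[ 0.49468108 -0.11411854  0.08351302] [1.79878649e+02 2.06444367e-02 8.03068182e+01] [-1.10052202 -0.1328059   0.10146322]
```

View pics/w2.png

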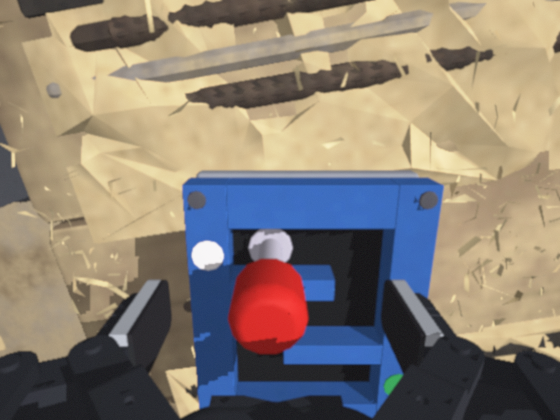

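The fingers straddle the knob (269,305) and the gate is square to the tool. Next I close on the knob.

Emit:
drive_tool(deltas=[{"x": 0,"y": 0,"z": 0.002,"wx": 0,"wy": 0,"wz": 0,"hand": 1},{"x": 0,"y": 0,"z": 0.002,"wx": 0,"wy": 0,"wz": 0,"hand": 1},{"x": 0,"y": 0,"z": 0.002,"wx": 0,"wy": 0,"wz": 0,"hand": 1},{"x": 0,"y": 0,"z": 0.002,"wx": 0,"wy": 0,"wz": 0,"hand": 1},{"x": 0,"y": 0,"z": 0.002,"wx": 0,"wy": 0,"wz": 0,"hand": 1},{"x": 0,"y": 0,"z": 0.002,"wx": 0,"wy": 0,"wz": 0,"hand": 1},{"x": 0,"y": 0,"z": 0.002,"wx": 0,"wy": 0,"wz": 0,"hand": 1},{"x": 0,"y": 0,"z": 0.002,"wx": 0,"wy": 0,"wz": 0,"hand": 1}])

```text
time_s: 4.3
eef_pos: [0.494, -0.1144, 0.0808]
tool_rot: [180.0, 0.0, 80.3]
force: [-1.5, 0.6, 5.4]
opening: 0.0278
grip_force: 59.3
```

```bash
cat > chk.py <<'E'
from h import *
import sys
p=np.array([.5057,-.1535]);a=np.radians(-9.7)
s=snap("wrist",sys.argv[1] if len(sys.argv)>1 else None);st=robot.read_state()
m=blobs(s);inv=lambda q:(np.array(q)-p)@np.array([[np.cos(a),-np.sin(a)],[np.sin(a),np.cos(a)]])*1e3
print(st["time_s"],st["eef_pos"],st["tool_rot"],"F",st["force"],"open",st["opening"],st["grip_force"],"tcp in gate",inv(st["eef_pos"][:2]))
E
python3 chk.py w3
```

```text
4.35 [ 0.49395832 -0.11441027  0.08075828] [1.79972669e+02 1.06997212e-02 8.02570846e+01] F [-0.90119154  0.78598399  6.38102015] open 0.02806609564940262 59.28153874352574 tcp in gate [-18.16002136  36.55253397]
```

View pics/w3.png

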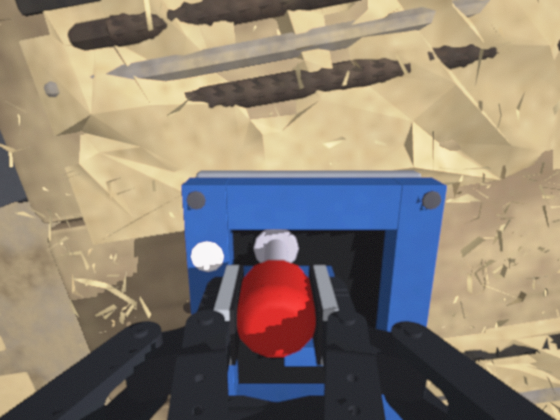

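Run:
```python
from h import *
s=snap("wrist")
a=np.linspace(0,2*np.pi,40)
f=s["frame"].astype(int);m=(f[...,0]>70)&(f[...,0]>2.5*f[...,1])&(f[...,0]>2.5*f[...,2]);m[:240]=0
v,u=np.nonzero(m);print("mask",u.min(),u.max(),v.min(),v.max(),u.mean(),v.mean(),m.sum())
for dy in (-.015,-.01,-.005,0,.005,.01):
    P=[[.494+.015*np.cos(t),-.1144+dy+.015*np.sin(t),z] for z in(.074,.107) for t in a]
    q=proj(s,P);print(dy,q.min(0),q.max(0))
    print("   shaft@.05",proj(s,[[.494,-.1144+dy,.05]]))
```

```text
mask 237 315 261 357 275.5083185268939 309.1465029882087 6191
-0.015 [239.71413405 284.94574082] [323.03408246 400.87545717]
   shaft@.05 [[279.69678724 287.88281667]]
-0.01 [236.92168037 274.73055276] [321.1764655  390.14214658]
   shaft@.05 [[278.05125531 279.21059329]]
-0.005 [234.06436972 264.32244913] [319.278606   379.18226404]
   shaft@.05 [[276.37914495 270.39944118]]
0 [231.13957512 253.71496404] [317.33897735 367.98750484]
   shaft@.05 [[274.679698   261.44542269]]
0.005 [228.14451101 242.90130543] [315.35596453 356.54910313]
   shaft@.05 [[272.95212395 252.34443251]]
0.01 [225.07622057 231.87433323] [313.32785711 344.85779729]
   shaft@.05 [[271.19559807 243.09218824]]
```

Emit:
drive_tool(deltas=[{"x": 0.002,"y": 0.005,"z": 0,"wx": 0,"wy": 0,"wz": 0,"hand": 1},{"x": 0.003,"y": 0.015,"z": 0,"wx": 0,"wy": 0,"wz": 0,"hand": 1},{"x": 0.003,"y": 0.025,"z": 0,"wx": 0,"wy": 0,"wz": 0,"hand": 1},{"x": 0.003,"y": 0.035,"z": 0,"wx": 0,"wy": 0,"wz": 0,"hand": 1},{"x": 0.003,"y": 0.042,"z": 0,"wx": 0,"wy": 0,"wz": 0,"hand": 1},{"x": 0.003,"y": 0.045,"z": 0,"wx": 0,"wy": 0,"wz": 0,"hand": 1},{"x": 0.003,"y": 0.045,"z": 0,"wx": 0,"wy": 0,"wz": 0,"hand": 1},{"x": 0.003,"y": 0.045,"z": 0,"wx": 0,"wy": 0,"wz": 0,"hand": 1}])

```text
time_s: 5.4
eef_pos: [0.5394, -0.1194, 0.0808]
tool_rot: [179.9, 0.0, 80.2]
force: [-0.3, -1.8, 5.0]
opening: 0.0283
grip_force: 59.2
```

```bash
python3 chk.py w4
```

```text
5.45 [ 0.53938139 -0.11935491  0.08075597] [1.79890597e+02 3.13511793e-02 8.02519240e+01] F [ 1.14472036 -1.7829123   4.41135471] open 0.02825759583296249 59.22075712820515 tcp in gate [27.44677834 39.33189408]
```

View pics/w4.png

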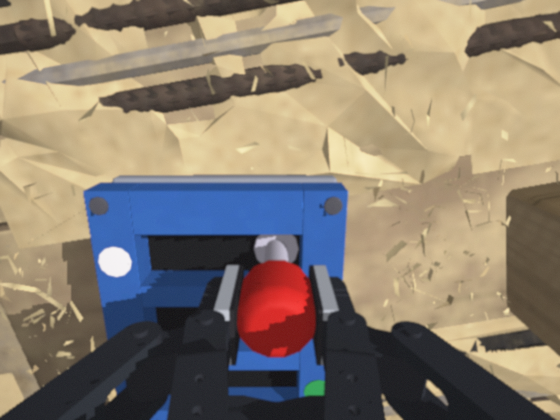

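The knob is at the lane end, with the shaft at (275,247) near the right side of the lane. Forces are low, so the next leg is along -y.

Emit:
drive_tool(deltas=[{"x": -0.005,"y": 0,"z": 0,"wx": 0,"wy": 0,"wz": 0,"hand": 1},{"x": -0.014,"y": 0,"z": 0,"wx": 0,"wy": 0,"wz": 0,"hand": 1},{"x": -0.023,"y": 0,"z": 0,"wx": 0,"wy": 0,"wz": 0,"hand": 1},{"x": -0.032,"y": 0,"z": 0,"wx": 0,"wy": 0,"wz": 0,"hand": 1},{"x": -0.038,"y": 0,"z": 0,"wx": 0,"wy": 0,"wz": 0,"hand": 1},{"x": -0.04,"y": 0,"z": 0,"wx": 0,"wy": 0,"wz": 0,"hand": 1},{"x": -0.04,"y": 0,"z": 0,"wx": 0,"wy": 0,"wz": 0,"hand": 1},{"x": -0.04,"y": 0,"z": 0,"wx": 0,"wy": 0,"wz": 0,"hand": 1}])

```text
time_s: 6.45
eef_pos: [0.5325, -0.1587, 0.0806]
tool_rot: [179.9, -0.0, 80.3]
force: [1.0, 0.5, 5.3]
opening: 0.0278
grip_force: 59.3
```

```bash
python3 chk.py
```

```text
6.5 [ 0.53247449 -0.15873106  0.08067304] [ 1.79909762e+02 -1.24279364e-02  8.02528939e+01] F [ 1.2728258  -0.10466736  4.94976405] open 0.027862173933979335 59.26619508303702 tcp in gate [27.2730882  -0.64505294]
```

Emit:
drive_tool(deltas=[{"x": 0,"y": -0.006,"z": 0,"wx": 0,"wy": 0,"wz": 0,"hand": 1},{"x": 0,"y": -0.018,"z": 0,"wx": 0,"wy": 0,"wz": 0,"hand": 1},{"x": 0,"y": -0.03,"z": 0,"wx": 0,"wy": 0,"wz": 0,"hand": 1},{"x": 0,"y": -0.042,"z": 0,"wx": 0,"wy": 0,"wz": 0,"hand": 1},{"x": 0,"y": -0.051,"z": 0,"wx": 0,"wy": 0,"wz": 0,"hand": 1},{"x": 0,"y": -0.054,"z": 0,"wx": 0,"wy": 0,"wz": 0,"hand": 1},{"x": 0,"y": -0.054,"z": 0,"wx": 0,"wy": 0,"wz": 0,"hand": 1},{"x": 0,"y": -0.054,"z": 0,"wx": 0,"wy": 0,"wz": 0,"hand": 1}])

```text
time_s: 7.5
eef_pos: [0.4775, -0.1493, 0.0806]
tool_rot: [-180.0, 0.0, 80.2]
force: [0.6, -0.5, 8.4]
opening: 0.0276
grip_force: 59.5
```

```bash
python3 chk.py
```

```text
7.55 [ 0.47749313 -0.1493103   0.08060116] [-1.79949899e+02  4.18022341e-02  8.02487033e+01] F [-0.25866558  0.1507596   8.16979494] open 0.028086811044012505 59.515135693363845 tcp in gate [-28.50953037  -0.62275436]
```

Emit:
drive_tool(deltas=[{"x": -0.005,"y": 0.001,"z": 0,"wx": 0,"wy": 0,"wz": 0,"hand": 1},{"x": -0.014,"y": 0.001,"z": 0,"wx": 0,"wy": 0,"wz": 0,"hand": 1},{"x": -0.023,"y": 0.001,"z": 0,"wx": 0,"wy": 0,"wz": 0,"hand": 1},{"x": -0.032,"y": 0.001,"z": 0,"wx": 0,"wy": 0,"wz": 0,"hand": 1},{"x": -0.038,"y": 0.001,"z": 0,"wx": 0,"wy": 0,"wz": 0,"hand": 1},{"x": -0.04,"y": 0.001,"z": 0,"wx": 0,"wy": 0,"wz": 0,"hand": 1},{"x": -0.04,"y": 0.001,"z": 0,"wx": 0,"wy": 0,"wz": 0,"hand": 1},{"x": -0.04,"y": 0.001,"z": 0,"wx": 0,"wy": 0,"wz": 0,"hand": 1}])

```text
time_s: 8.55
eef_pos: [0.4711, -0.1882, 0.0803]
tool_rot: [-179.9, -0.0, 80.3]
force: [-0.5, 0.1, 7.7]
opening: 0.0279
grip_force: 59.5
```

```bash
python3 chk.py w5
```

```text
8.6 [ 0.47109728 -0.18823738  0.08023669] [-1.79870521e+02 -2.80399356e-02  8.02552632e+01] F [-0.42298989  0.36275188  6.88112697] open 0.027973348604401795 59.527888821903616 tcp in gate [-28.25514232 -40.07094578]
```

View pics/w5.png

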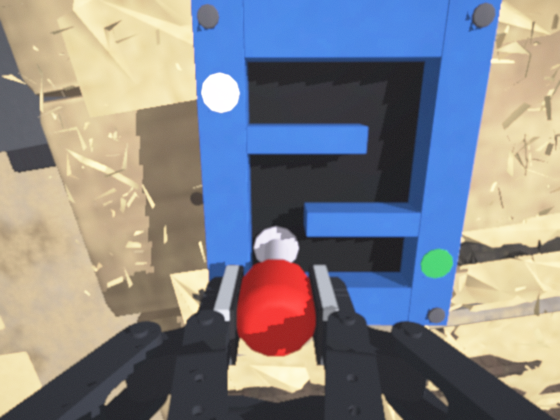

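The knob is in the last lane, with the shaft at (276,247) and clear lane to the green dot on the right. This is the final leg.

Emit:
drive_tool(deltas=[{"x": 0,"y": 0.006,"z": 0,"wx": 0,"wy": 0,"wz": 0,"hand": 1},{"x": 0,"y": 0.018,"z": 0,"wx": 0,"wy": 0,"wz": 0,"hand": 1},{"x": 0,"y": 0.03,"z": 0,"wx": 0,"wy": 0,"wz": 0,"hand": 1},{"x": 0,"y": 0.042,"z": 0,"wx": 0,"wy": 0,"wz": 0,"hand": 1},{"x": 0,"y": 0.051,"z": 0,"wx": 0,"wy": 0,"wz": 0,"hand": 1},{"x": 0,"y": 0.057,"z": 0,"wx": 0,"wy": 0,"wz": 0,"hand": 1},{"x": 0,"y": 0.057,"z": 0,"wx": 0,"wy": 0,"wz": 0,"hand": 1},{"x": 0,"y": 0.057,"z": 0,"wx": 0,"wy": 0,"wz": 0,"hand": 1}])

```text
time_s: 9.6
eef_pos: [0.5279, -0.198, 0.0803]
tool_rot: [-179.9, -0.0, 80.3]
force: [0.7, 0.9, 5.8]
opening: 0.0276
grip_force: 59.4
```

```bash
python3 chk.py w6
```

```text
9.65 [ 0.52782766 -0.19797926  0.0802926 ] [-1.79928228e+02 -3.76320906e-02  8.02608435e+01] F [0.29398522 0.24193039 5.87522291] open 0.02796692355423698 59.41939014242962 tcp in gate [ 29.30559104 -40.11508115]
```

View pics/w6.png

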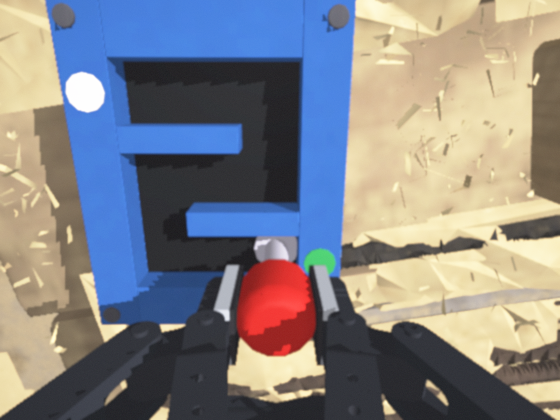

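The knob is beside the green dot (320,262). I'll release it and retreat straight up.

Emit:
drive_tool(deltas=[{"x": 0,"y": 0,"z": 0,"wx": 0,"wy": 0,"wz": 0,"hand": -1},{"x": 0,"y": 0,"z": 0,"wx": 0,"wy": 0,"wz": 0,"hand": -1},{"x": 0,"y": 0,"z": 0,"wx": 0,"wy": 0,"wz": 0,"hand": -1},{"x": 0,"y": 0,"z": 0,"wx": 0,"wy": 0,"wz": 0,"hand": -1},{"x": 0,"y": 0,"z": 0,"wx": 0,"wy": 0,"wz": 0,"hand": -1},{"x": 0,"y": 0,"z": 0,"wx": 0,"wy": 0,"wz": 0,"hand": -1},{"x": 0,"y": 0,"z": -0.01,"wx": 0,"wy": 0,"wz": 0,"hand": -1},{"x": 0,"y": 0,"z": -0.03,"wx": 0,"wy": 0,"wz": 0,"hand": -1}])

```text
time_s: 10.65
eef_pos: [0.5283, -0.1981, 0.1103]
tool_rot: [-179.9, -0.0, 80.3]
force: [-0.2, -0.0, -0.7]
opening: 0.0853
grip_force: 0.0
```

Emit:
drive_tool(deltas=[{"x": 0,"y": 0,"z": -0.03,"wx": 0,"wy": 0,"wz": 0,"hand": -1},{"x": 0,"y": 0,"z": -0.06,"wx": 0,"wy": 0,"wz": 0,"hand": -1},{"x": 0,"y": 0,"z": -0.09,"wx": 0,"wy": 0,"wz": 0,"hand": -1},{"x": 0,"y": 0,"z": -0.12,"wx": 0,"wy": 0,"wz": 0,"hand": -1},{"x": 0,"y": 0,"z": -0.14,"wx": 0,"wy": 0,"wz": 0,"hand": -1},{"x": 0,"y": 0,"z": -0.15,"wx": 0,"wy": 0,"wz": 0,"hand": -1},{"x": 0,"y": 0,"z": -0.15,"wx": 0,"wy": 0,"wz": 0,"hand": -1},{"x": 0,"y": 0,"z": -0.15,"wx": 0,"wy": 0,"wz": 0,"hand": -1}])

```text
time_s: 11.65
eef_pos: [0.5284, -0.1981, 0.2593]
tool_rot: [-179.9, -0.0, 80.3]
force: [0.3, 0.9, -0.9]
opening: 0.0851
grip_force: 0.0
```

```bash
python3 chk.py w7
```

```text
11.7 [ 0.5283025  -0.1981054   0.25905205] [-1.79873473e+02 -3.80022728e-02  8.02598761e+01] F [ 0.04791936  0.17349517 -1.65838758] open 0.08537475573116654 0.0 tcp in gate [ 29.79489776 -40.15941382]
```

View pics/w7.png

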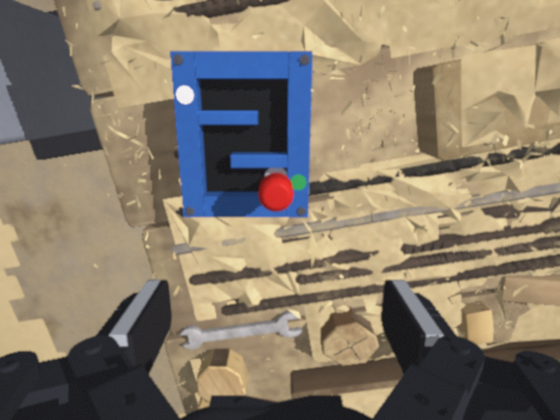

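The red knob (276,191) sits beside the green dot (298,183) and the arm is clear. I'll do a quick numeric check and hand in.

Run:
```python
from h import *
s=snap("wrist")
f=s["frame"].astype(int);m=(f[...,0]>70)&(f[...,0]>2.5*f[...,1])&(f[...,0]>2.5*f[...,2])
c,n=cen(m,(240,320,150,230));q=ray(s,[c],.093)[0,:2]
g,_=cen(blobs(s)["green"],(285,315,165,200));G=ray(s,[g],.05)[0,:2]
a=np.radians(-9.7);d=(q-G)@np.array([[np.cos(a),-np.sin(a)],[np.sin(a),np.cos(a)]])*1e3
e=d+[51.6,-40];print(c,n,q,"knob in gate (via green dot)",e)
if abs(e[0]-29)<5 and abs(e[1]+40)<6: print(robot.sign_off())
```

```text
[275.53219316 191.40442656] 994 [ 0.52848029 -0.19684983] knob in gate (via green dot) [ 29.63393664 -38.37719182]
the job is handed in; nothing more can be done
None
```

The red selector now sits in the fast slot at the green dot, about 2.6 mm past the slot centre in +x and short of the stop. I released it, left the black selector alone, and handed the job in at about 12 s.

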